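Refit the start knob on a control unit and hold it pressed

TASK

The pointer knob has come off the yellow control unit, and the unit's carry handle is folded over the shaft. Swing the handle over, away from the robot, past its click until it sits against its end stop; then pick up the knob, turn it so that its pointer matches the flat of the D-shaft, push it fully home on the shaft, and press it down to the bottom of the shaft's spring travel. Finish while still holding the knob pressed down, with the handle still in its stop and the tape measure, wood block and screw box left alone.

Things in the scene. Friction and masses are not known exactly. Their poses are not given: they have to be found in the camera images.
- unit_panel (a point): Yellow control unit, 200 x 170 mm and 60 mm high, fixed to the bench, lying on its back with the black panel up. Point: centre of the panel's top face, 60 mm above the bench. x points from the shaft side (front, nearer the robot) to the back, y along the 170 mm width, z up.
- handle_hinge (a point): Middle of the hinge axis of the carry handle, inside the unit, 50 mm above the bench and 10 mm behind the panel's centre; fixed to the unit and with the unit's axes; the hinge axis is its y.
- handle (a joint): Hinge angle, rad. The handle's arms point at 0.70 + value above the unit's -x (front), measured over the top; it grows as the handle swings up and over to +x (back); hard stop at 1.75. Friction (1 to 2 N at the bar) keeps it where it is left. Around 1.3 to 1.55 it must be pushed over a spring detent (3 to 6 N), then on to the stop.
- handle_grip (a point): Centre of the handle's cross bar: black rubber sleeve 17 mm thick, 100 mm long, on a steel U-shaped handle 190 mm wide; parallel to the unit's y, 110 mm from the hinge axis. At the start it stands over the shaft, 115 to 155 mm above the bench. Its axes turn with the handle.
- shaft_seat (a point): Brass D-shaft standing up 55 mm to the front of the panel's centre. Point: centre of its steel collar's top face (28 mm in diameter), 70 mm above the bench; the knob's underside seats on it. The shaft rises 16 mm above it; diameter 18 mm, one flat 4.5 mm from the axis, chamfered tip. x points out of the flat, where the collar has a white mark; z up. It turns stiffly (0.25 N m); its angle varies.
- press (a joint): How far the shaft is pushed down into the unit, m: 0 at rest, 0.006 at the bottom. Spring: 4 N to start, 12 N at the bottom; it comes back up when let go.
- knob_center (a point): Loose knob, about 80 g, bore down on the bench: black disc 48 mm in diameter, 22 mm high, and on it a grey bar grip 46 mm long, 18 wide, 20 high. Point: on the axis, 21 mm above the underside. x runs along the bar to the end with the white pointer line; the D-bore's flat is on that side. z up.
- knob: The same knob; origin at the centre of its underside, same axes. The bore is 19.6 mm across, 5.2 mm from axis to flat, 18 mm deep, with a small lead-in; it goes on when its x matches the shaft's x within about 10 degrees.
- tape_measure: Yellow tape measure, 34 x 79 mm, 66 mm high, loose on the bench near the knob; origin at the centre of its underside.
- block: Loose square wood block, 70 x 70 mm, 35 mm high; origin at the centre of its underside.
- screw_box: Loose open carton of screws, 92 x 109 mm over its flaps, 58 mm high; origin at the centre of its underside.
There are look-alikes about, which are no part of the job. What is meant by the knob is not turquoise, and is the smaller of those in its own colour.

How it is judged:
By the outcome, as a careful person would: the job done as asked, in the order asked, and still so for the second after the job is handed in, while the arm keeps its last pose, push and grip.
It also fails if it takes over 58 s, if anything falls off the work surface, if the arm or the gripper's body presses on something with over 40 N, if the wrist force passes 120 N, or if a joint passes its speed limit or range.

ROBOT

A 6-joint arm with a two-finger parallel gripper is mounted at the origin on the work surface; the furniture and walls round the work are solid. World frame = base frame: x ahead of the robot, y to its left, z up, the work surface at z = 0. Lengths are in m, angles in rad, forces in N, time in s.
With the tool pointing down it reaches from about 0.35 to 0.975 m from the base axis. Payload 4.9 kg.
Tool frame: the origin (TCP) lies midway between the tips of the shut fingers; the grasp point (between the pads) lies 19 mm behind it; z points along the fingers, y is the line along which they close (so a half turn about z gives the same grasp; the last joint's range is limited). The gripper opens to 85 mm and grips with 20 to 120 N. Pads are 22 mm wide; open, the fingers measure 114 mm over their backs; the gripper's body (76 mm by 85 mm) begins 54 mm behind the grasp point. The pads swing forward as they close: fully open they stand 13 mm farther back than shut.
Start: joints at [1.175, 0.053, 1.613, -0, 1.476, -0.119], TCP at [0.171, 0.601, 0.231] pointing down, gripper open.
Joint ranges: [-3.01, 3.01], [-1.01, 2.22], [0.06, 2.58], [-1.02, 4.17], [0.09, 2.62], [-3.14, 3.14]. Speed limits (rad/s): [2.57, 2.57, 3.14, 3.14, 3.14, 3.14].

INTERFACE

Orientations are given as a unit quaternion [w, x, y, z].
In Python, from plant import * gives the robot as it stands.
- The arm moves only by the tool jog_arm, never from a script. Its argument "targets" is a list of rows, each a list of 3 entries, a list of its own where there are three numbers: the shift along the tool's x, y, z in units of 25 mm (1.0 is 25 mm), then the turn, a rotation vector about the tool's x, y, z in units of 8 degrees (1.0 is 8 degrees), then the opening in per cent of the stroke, from 0 (shut) to 100 (fully open). A call has 1 to 8 rows; each row is the pose to reach, as a shift and turn from the pose commanded when the call began, along the tool's axes at that moment; what a row does not reach only later rows make up. A row lasts 1/8 s, in which the tool goes at most 62.5 mm and 10.7 degrees, less where a joint would pass 70% of its speed; a pose out of reach is approached as far as the arm can. A call with a gripper value outside its range is refused whole. The fingers move at their own pace and stop on an object; the grip force is fixed at half the most. Time passes only in rows, so rows that repeat a pose let the fingers close. It gives the time, the measured TCP pose, the force, the opening and the grip force at its end, in the units of the state.
- state(): the state, without advancing time (a new reading comes with each control period).
- grab_frame(name): name is "side" or "top"; returns (picture, depth): 384x512x3 uint8, red, green, blue; 384x512 float32, m along the optical axis (not along the pixel's ray), 0 where there is no reading.
- camera_params(name): a dict with "fovy" (degrees; the focal length in pixels is half the picture's height over the tangent of half this angle, whatever the lens; pixels are square), "cx", "cy" (the principal point, pixels), "dist" ([k1, k2, p1, p2, k3] as OpenCV has them; the pictures are not rectified), "rvec" (rotation vector, rad) and "tvec" (3), from world to camera coordinates, as OpenCV has them. Camera axes: x right, y down, z forward; pixel columns grow to the right and rows downward; lengths in m; the calibration is good to about 2 mm. A picture is of the moment at which its call begins. camera_params takes no time and is no camera call.
- job_done(): hands the job in; it is judged then, once.
The state is a dict: "time": time; "joint_pos": joint angles; "joint_vel": joint speeds; "joint_efforts": joint torques, N m; "tool_pos": TCP position; "tool_rot": TCP orientation; "contact_force": force on the tool from outside, world axes, zero at the start; "ft_torque": the same for the moment, N m; "gripper_width": opening from 0.0 (shut) to 1.0 (fully open); "grasp_force": force on a finger pad.
Only numpy, scipy, OpenCV 4.12 (cv2) and the standard library are available. Lean on these libraries where they do the work, as an engineer would, in place of code of your own. Each camera call takes 0.05 s, during which the arm holds its last target. There are 200 camera calls.

## Working session

There is one attempt and no reset: what is moved stays moved. The work goes in short steps, Python scripts to look and compute and a tool call to move; the robot and the scene stay as the last step left them, time stands still between calls to the robot, and variables do not carry over. Pictures are saved under pics/ and viewed, at most 10 in all, crops included, and the job is handed in when it is done.

Besides the shell and the picture viewer there is one more tool, called after "Emit:" by a JSON object that holds its "fn" and its "kwargs", one argument or row to a line. jog_arm: Moves the arm, as the interface text tells. Its arguments: {"type":"object","properties":{"targets":{"type":"array"}},"required":["targets"]}

```bash
mkdir -p pics
cat > h.py <<'E'
from plant import *
import numpy as np, cv2
from scipy.spatial.transform import Rotation as R
def cam(n):
    c=camera_params(n); f=192/np.tan(np.radians(c["fovy"])/2)
    K=np.array([[f,0,c["cx"]],[0,f,c["cy"]],[0,0,1]]); return K,np.array(c["dist"],float),R.from_rotvec(np.ravel(c["rvec"])).as_matrix(),np.ravel(c["tvec"])
def px2w(n,uv,z=None,depth=None):
    K,d,Rm,t=cam(n); uv=np.array(uv,float).reshape(-1,1,2)
    p=cv2.undistortPoints(uv,K,d).reshape(-1,2); r=np.c_[p,np.ones(len(p))]
    C=-Rm.T@t; w=r@Rm
    if depth is not None: s=np.ravel(depth)
    else: s=(np.broadcast_to(z,len(p))-C[2])/w[:,2]
    return C+w*s[:,None]
def w2px(n,P):
    K,d,Rm,t=cam(n); return cv2.projectPoints(np.array(P,float).reshape(-1,3),Rm,t,K,d)[0].reshape(-1,2)
def grab(n,f):
    im,dp=grab_frame(n); cv2.imwrite(f"pics/{f}.png",im[:,:,::-1]); np.save(f"pics/{f}.npy",dp); return im,dp
def crop(f,x0,y0,x1,y1,k,o):
    im=cv2.imread(f"pics/{f}.png")[y0:y1,x0:x1]; cv2.imwrite(f"pics/{o}.png",cv2.resize(im,None,fx=k,fy=k,interpolation=cv2.INTER_CUBIC))
def tool(P):
    s=state(); T=R.from_quat(np.roll(s["tool_rot"],-1)); return T.inv().apply(np.array(P)-s["tool_pos"])/0.025
E
python3 - <<'E'
from h import *
a=[];
for n in("top","side"):
    im,d=grab(n,n+"0"); print(n,camera_params(n), -cam(n)[2].T@cam(n)[3])
    cv2.imwrite(f"pics/{n}0b.png",cv2.resize(im[:,:,::-1],(800,600),interpolation=cv2.INTER_CUBIC))
s=state();print({k:np.round(v,3) for k,v in s.items()}); print(R.from_quat(np.roll(s["tool_rot"],-1)).as_matrix().round(3))
E
```

```text
top {'fovy': 55.82626407236057, 'cx': 257.90494815789145, 'cy': 198.53140739604737, 'dist': array([0.00600688, 0.        , 0.        , 0.        , 0.        ]), 'rvec': array([ 2.1692406 , -2.17040927,  0.1185684 ]), 'tvec': array([-0.07983204,  0.46523098,  0.97891014])} [ 0.36041624 -0.07546241  1.02248894]
side {'fovy': 55.59385096523119, 'cx': 256.5916210125243, 'cy': 189.43590164315523, 'dist': array([-0.10703297,  0.        ,  0.        ,  0.        ,  0.        ]), 'rvec': array([ 1.92713271, -0.61571154,  0.39070538]), 'tvec': array([-0.43964831,  0.17982183,  0.69062519])} [ 0.04028033 -0.70574643  0.45043218]
{'time': np.float64(0.1), 'joint_pos': array([ 1.175,  0.053,  1.614, -0.   ,  1.476, -0.119]), 'joint_vel': array([ 0.001, -0.   , -0.004, -0.   ,  0.002, -0.001]), 'joint_efforts': array([ 0.0000e+00, -3.9489e+01, -3.7137e+01, -0.0000e+00,  4.0000e-03,
       -0.0000e+00]), 'tool_pos': array([0.171, 0.601, 0.23 ]), 'tool_rot': array([-0.   ,  0.138,  0.99 , -0.001]), 'contact_force': array([-0.822, -0.034,  0.481]), 'ft_torque': array([ 0.049,  0.013, -0.031]), 'grasp_force': np.float64(0.0), 'gripper_width': np.float64(1.0)}
[[-0.962  0.273 -0.001]
 [ 0.273  0.962 -0.002]
 [ 0.    -0.002 -1.   ]]
```

View pics/top0b.png

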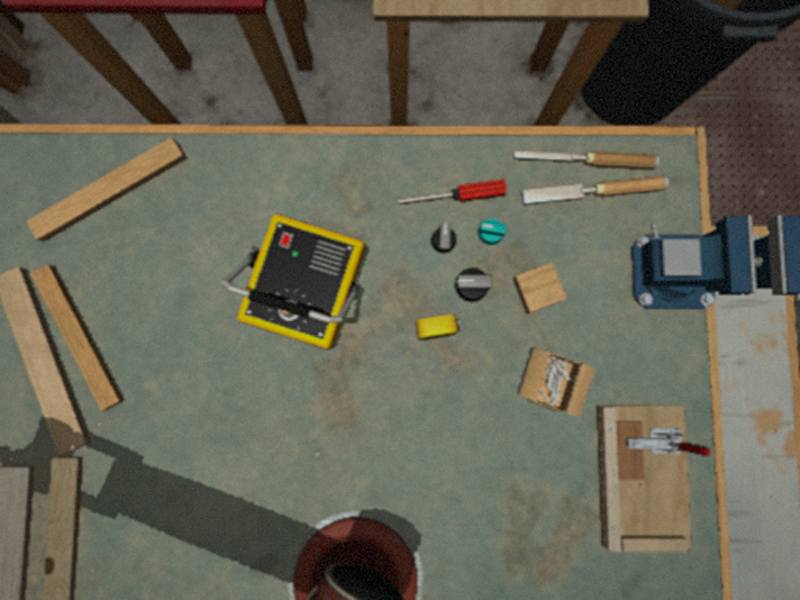

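View pics/side0b.png

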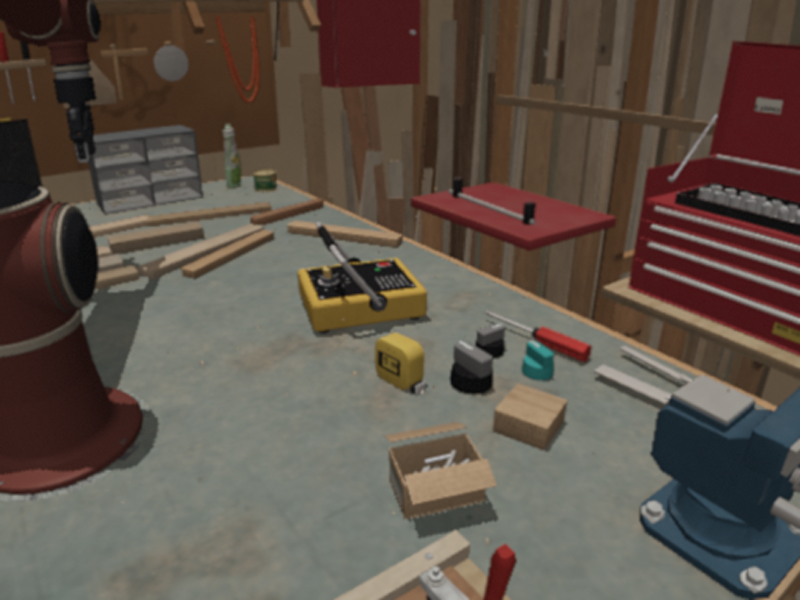

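Top view (800×600 scale): the unit is centred near (302,280), with the handle bar over the shaft running from (235,290) to (345,318). The small black/grey knob is at (444,237). The larger look-alike is at (473,284), the turquoise one at (491,231), and the tape at (437,326). The side view agrees with this.

Run:
```python
from h import *
im=cv2.imread("pics/top0.png")
a=cv2.resize(im[130:228,138:242],None,fx=4.8,fy=4.8,interpolation=cv2.INTER_CUBIC)
b=cv2.resize(im[135:175,265:330],None,fx=4.6,fy=4.6,interpolation=cv2.INTER_CUBIC)
o=np.zeros((max(a.shape[0],b.shape[0]),a.shape[1]+b.shape[1],3),np.uint8);o[:a.shape[0],:a.shape[1]]=a;o[:b.shape[0],a.shape[1]:]=b
print(a.shape,b.shape);cv2.imwrite("pics/c1.png",o)
s=cv2.imread("pics/side0.png")
```

```text
(470, 499, 3) (184, 299, 3)
```

View pics/c1.png

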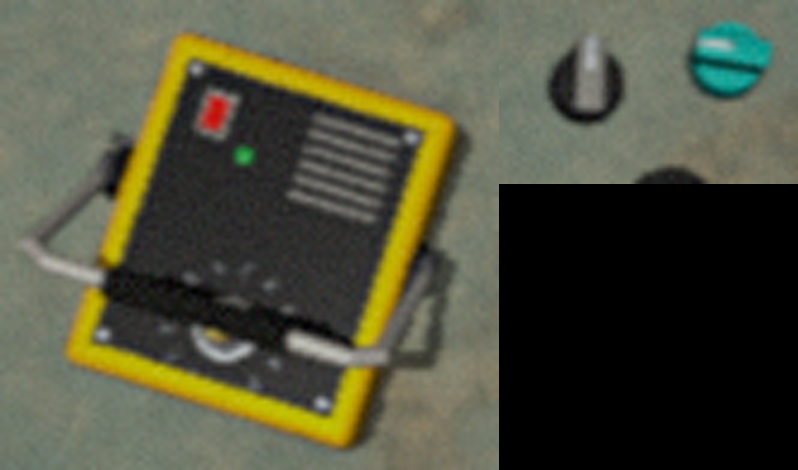

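Crop 1: the panel screws are at (196,69), (411,137), (322,402) and (103,334), and the U corners at (30,245) and (390,355). The small knob's disc is at (587,85), with its bar running up to (593,38). The collar is half hidden near (224,335).

Run:
```python
from h import *
c=lambda p,k,x,y:(np.array(p)+.5)/k-.5+[x,y]
d=np.load("pics/top0.npy")
s=px2w("top",c([(196,69),(411,137),(322,402),(103,334)],4.8,138,130),.06);print(s.round(4),s.mean(0).round(4))
ax=(s[0]+s[1]-s[2]-s[3])/2; yaw=np.arctan2(ax[1],ax[0]);ay=(s[0]+s[3]-s[1]-s[2])/2;print("yaw",yaw,np.arctan2(-ay[0],ay[1]))
cen=s.mean(0);X=np.array([np.cos(yaw),np.sin(yaw),0]);print("shaft",cen-.055*X)
# handle by depth: fit angle
e=c([(30,245),(390,355)],4.8,138,130)
for z in (.115,.135,.155): print(z,((px2w("top",e,z)).mean(0)-cen)@X, .01-np.sqrt(.11**2-(z-.05)**2))
m=c([(210,300)],4.8,138,130)[0];print("depth bar", [px2w("top",[[u,v]],depth=d[v,u]).round(3).tolist() for u,v in [(170,190),(175,191),(181,192),(186,194)]])
k=c([(587-499,85),(593-499,38),(590-499,108)],4.6,265,135)
print("knob",px2w("top",k[:1],.022),px2w("top",k[1:],.042))
# depth cloud of knob
v,u=np.mgrid[135:170,268:302];P=px2w("top",np.c_[u.ravel(),v.ravel()],depth=d[135:170,268:302].ravel())
for lo,hi in((.012,.03),(.034,.05)):
    q=P[(P[:,2]>lo)&(P[:,2]<hi)];print(len(q),q.mean(0).round(4),q.min(0).round(3),q.max(0).round(3))
q=q[:,:2];_,_,V=np.linalg.svd(q-q.mean(0));print("bar dir",np.degrees(np.arctan2(V[0,1],V[0,0])))
im=cv2.imread("pics/side0.png")
a=cv2.resize(im[195:255,275:345],None,fx=5.5,fy=5.5,interpolation=cv2.INTER_CUBIC);b=cv2.resize(im[135:215,185:280],None,fx=4.3,fy=4.3,interpolation=cv2.INTER_CUBIC)
o=np.zeros((max(len(a),len(b)),a.shape[1]+b.shape[1],3),np.uint8);o[:len(a),:a.shape[1]]=a;o[:len(b),a.shape[1]:]=b;cv2.imwrite("pics/c2.png",o)
```

```text
[[0.6101 0.1353 0.06  ]
 [0.5711 0.0136 0.06  ]
 [0.4219 0.0615 0.06  ]
 [0.4598 0.1835 0.06  ]] [0.5157 0.0985 0.06  ]
yaw -0.31048597914968235 -0.305574994444059
shaft [0.46337542 0.11528691 0.06      ]
0.115 -0.046116599044421044 -0.07874119674649424
0.135 -0.04718860332300296 -0.05982120021884469
0.155 -0.04826060760158487 -0.022787192621510022
depth bar [[[0.473, 0.134, 0.147]], [[0.471, 0.122, 0.145]], [[0.469, 0.108, 0.143]], [[0.464, 0.095, 0.146]]]
knob [[ 0.59398643 -0.1528756   0.022     ]] [[ 0.61810046 -0.15516928  0.042     ]
 [ 0.57529409 -0.15301023  0.042     ]]
102 [ 0.5947 -0.1509  0.0207] [ 0.575 -0.174  0.012] [ 0.615 -0.131  0.026]
114 [ 0.596  -0.1522  0.0412] [ 0.574 -0.161  0.035] [ 0.619 -0.144  0.047]
bar dir 178.71593374904404
```

View pics/c2.png

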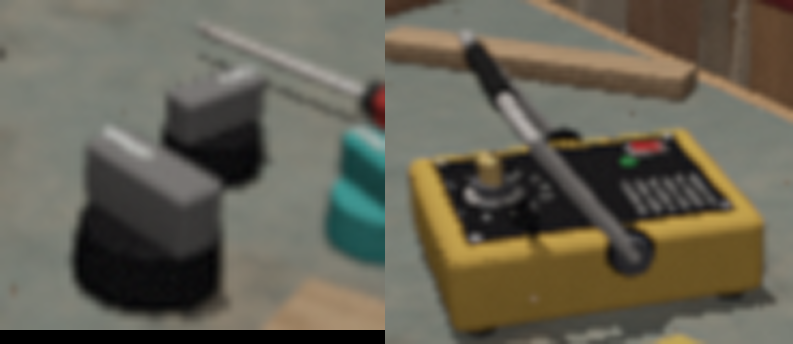

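Emit:
{"fn": "jog_arm", "kwargs": {
  "targets": [
    [[-14.2,-15.5,0],[0,0,0],0],
    [[-14.2,-15.5,0],[0,0,0],0],
    [[-14.2,-15.5,0],[0,0,0],0],
    [[-14.2,-15.5,0],[0,0,0],0],
    [[-14.2,-15.5,0],[0,0,0],0],
    [[-14.2,-15.5,0],[0,0,0],0],
    [[-14.2,-15.5,2.5],[0,0,0],0],
    [[-14.2,-15.5,4.8],[0,0,0],0]
  ]
}}

```text
time: 1.1
tool_pos: [0.3864, 0.1739, 0.1637]
tool_rot: [0.003, 0.139, 0.99, 0.001]
contact_force: [0.8, 0.1, 0.6]
gripper_width: -0.001
grasp_force: 0.0
```

Run:
```python
from h import *
s=state();print(s["tool_pos"],s["joint_pos"].round(3)); print("start",tool([.408,.132,.110]))
X=np.array([.953,-.304,0]);c=np.array([.5157,.0985,0])
for x,z in((-.05,.11),(0,.118),(.05,.112),(.085,.1),(.1,.097)): print(x,z,tool(c+X*x+[0,0,z]).round(2))
```

```text
[0.38638904 0.17388518 0.16368731] [ 0.247 -0.42   2.138 -0.     1.418 -1.046]
start [-1.28051687 -1.37950232  2.15016652]
-0.05 0.11 [-3.79 -1.42  2.16]
0 0.118 [-5.79 -1.48  1.85]
0.05 0.112 [-7.79 -1.55  2.1 ]
0.085 0.1 [-9.19 -1.59  2.59]
0.1 0.097 [-9.79 -1.61  2.71]
```

Emit:
{"fn": "jog_arm", "kwargs": {
  "targets": [
    [[-1.3,-1.4,2.15],[0,0,0],0],
    [[-1.3,-1.4,2.15],[0,0,0],0],
    [[-1.3,-1.4,2.15],[0,0,0],0],
    [[-2.6,-1.4,2.15],[0,0,0],0],
    [[-3.8,-1.4,2.1],[0,0,0],0],
    [[-4.8,-1.45,1.9],[0,0,0],0],
    [[-5.8,-1.5,1.85],[0,0,0],0],
    [[-6.3,-1.5,1.85],[0,0,0],0]
  ]
}}

```text
time: 2.1
tool_pos: [0.5274, 0.0977, 0.1185]
tool_rot: [0.002, 0.137, 0.991, 0.001]
contact_force: [-1.3, 0.8, 1.5]
gripper_width: 0.003
grasp_force: 0.0
```

Emit:
{"fn": "jog_arm", "kwargs": {
  "targets": [
    [[-0.6,0,0.05],[0,0,0],0],
    [[-1.2,0,0.2],[0,0,0],0],
    [[-1.7,0,0.4],[0,0,0],0],
    [[-2.1,0,0.6],[0,0,0],0],
    [[-2.4,0,0.7],[0,0,0],0],
    [[-2.6,0,0.75],[0,0,0],0]
  ]
}}

```text
time: 2.85
tool_pos: [0.5882, 0.0785, 0.0969]
tool_rot: [-0.0, 0.138, 0.99, -0.0]
contact_force: [-1.3, -0.2, -1.1]
gripper_width: -0.002
grasp_force: 0.5
```

Emit:
{"fn": "jog_arm", "kwargs": {
  "targets": [
    [[-0.15,0,0],[0,0,0],0],
    [[-0.3,0,0],[0,0,0],0],
    [[-0.4,0,0],[0,0,0],0]
  ]
}}

```text
time: 3.22
tool_pos: [0.5893, 0.0783, 0.0964]
tool_rot: [-0.012, 0.138, 0.99, 0.0]
contact_force: [-35.6, 6.0, 21.4]
gripper_width: 0.005
grasp_force: 18.3
```

Run:
```python
from h import *
s=state();print(s["contact_force"],s["tool_pos"])
im,d=grab("side","s1"); im,d=grab("top","t1")
crop("s1",160,100,290,215,6,"c3")
```

```text
[-35.55810266   6.01669681  21.35429158] [0.58931196 0.0782866  0.09639896]
```

View pics/c3.png

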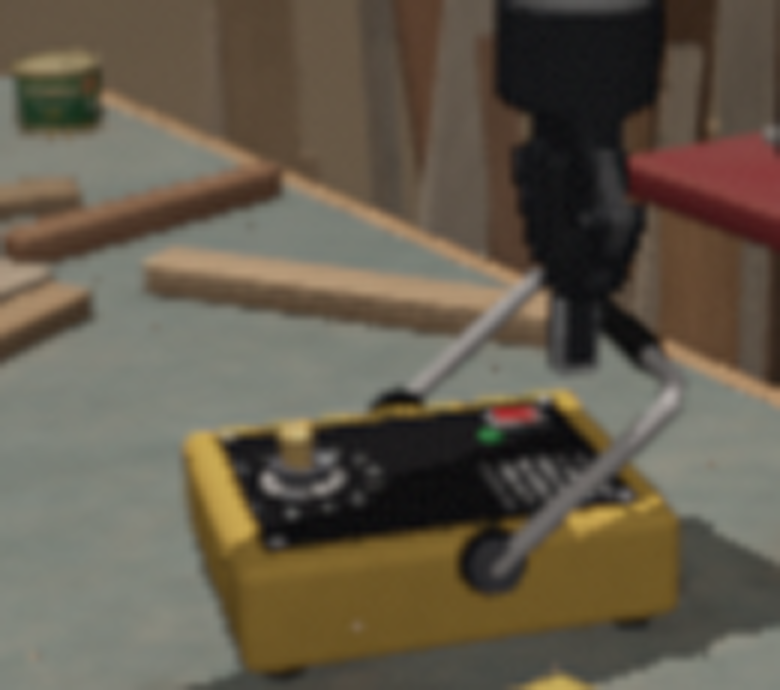

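The picture shows the handle swung to the back and resting against its stop, with the fingers pressing on it (35 N). The shaft is clear. I'll back off next and go above the knob.

Emit:
{"fn": "jog_arm", "kwargs": {
  "targets": [
    [[0.4,0,0],[0,0,0],0],
    [[1.8,0,0],[0,0,0],0],
    [[1.8,0,-2],[0,0,0],60],
    [[1.8,0,-4.5],[0,0,0],100],
    [[1.8,0,-4.5],[0,0,0],100]
  ]
}}

```text
time: 3.95
tool_pos: [0.5585, 0.0884, 0.218]
tool_rot: [0.007, 0.138, 0.99, 0.001]
contact_force: [0.1, -0.6, 0.2]
gripper_width: 0.635
grasp_force: 0.0
```

Run:
```python
from h import *
s=state();print(s["contact_force"],s["tool_pos"],s["joint_pos"].round(3)); print(tool([.595,-.152,.16]),R.from_quat(np.roll(s["tool_rot"],-1)).as_matrix().round(3))
```

```text
[ 0.13899775 -0.62399378  0.21308901] [0.55845547 0.08836261 0.2180046 ] [ 0.025 -0.09   1.776 -0.     1.441 -1.269]
[-3.99933644 -8.85944416  2.33972373] [[-0.962  0.273  0.015]
 [ 0.273  0.962  0.   ]
 [-0.014  0.004 -1.   ]]
```

Run:
```python
from h import *
im,d=grab("top","t2"); im2,d2=grab("side","s2")
p=w2px("top",[[.4633,.1153,.07]])[0];q=w2px("side",[[.4633,.1153,.075]])[0];print(p,q)
f=lambda a,p,w,k:cv2.resize(a[int(p[1])-w:int(p[1])+w,int(p[0])-w:int(p[0])+w,::-1],None,fx=k,fy=k,interpolation=cv2.INTER_CUBIC)
cv2.imwrite("pics/c4.png",np.hstack([f(im,p,16,12),f(im2,q,16,12)]))
for x in(.0,): print(w2px("top",[[.4633,.1153,.086]]),int(p[0])-16,int(p[1])-16,int(q[0])-16,int(q[1])-16)
```

```text
[183.98363244 197.46665308] [209.28654315 174.61413026]
[[182.76131118 196.80519204]] 167 181 193 158
```

View pics/c4.png

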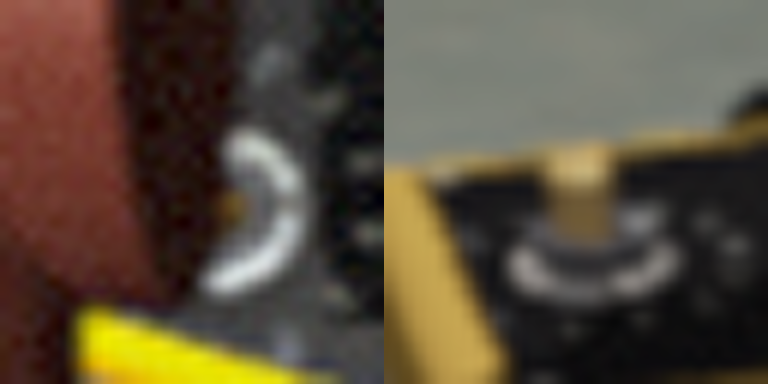

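The arm hides the shaft from the top camera. The side view shows a white mark to the right of the shaft, near (640,215). I'll move above the knob and look again.

Emit:
{"fn": "jog_arm", "kwargs": {
  "targets": [
    [[-4,-8.9,0],[0,0,-1],100],
    [[-4,-8.9,0],[0,0,-1.8],100],
    [[-4,-8.9,0],[0,0,-1.8],100],
    [[-4,-8.9,0],[0,0,-1.8],100],
    [[-4,-8.9,2],[0,0,-1.8],100]
  ]
}}

```text
time: 4.68
tool_pos: [0.5923, -0.1581, 0.1625]
tool_rot: [0.004, 0.015, 1.0, -0.002]
contact_force: [0.8, 1.7, -0.9]
gripper_width: 1.0
grasp_force: 0.0
```

Run:
```python
from h import *
im,d=grab("top","t3")
p=[184,197];q=[284,147]
f=lambda a,p,w,h,k:cv2.resize(a[int(p[1])-h:int(p[1])+h,int(p[0])-w:int(p[0])+w,::-1],None,fx=k,fy=k,interpolation=cv2.INTER_CUBIC)
cv2.imwrite("pics/c5.png",np.hstack([f(im,p,18,18,16),cv2.resize(im[60:240,130:330,::-1],(200,576))]))
s=state();print(s["tool_pos"],s["joint_pos"].round(3))
# other look: mark from side view
m=px2w("side",[[193+(256+.5)/12-.5,158+(215+.5)/12-.5]],.07)[0];print(m,np.degrees(np.arctan2(m[1]-.1153,m[0]-.4633)))
```

```text
[ 0.58608952 -0.15409622  0.15074973] [-0.38   0.077  1.725 -0.     1.35  -1.921]
[0.47622968 0.11345412 0.07      ] -8.124796185930238
```

View pics/c5.png

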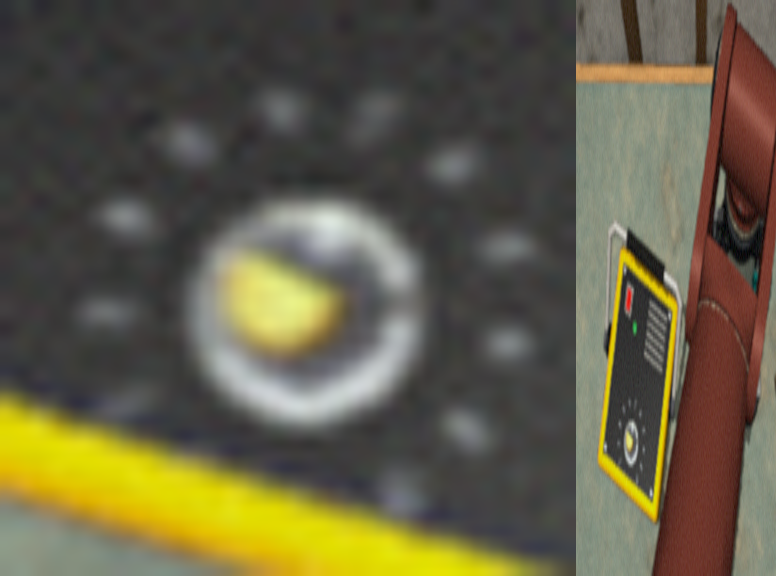

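The shaft is now clear. Its yellow D-tip is centred near (283,301), with the flat running from (228,252) to (345,300). The white mark is at (322,240), and the dial ring on the panel is centred at (305,312). The handle is still at the back.

Run:
```python
from h import *
g=lambda p:(np.array(p)+.5)/16-.5+[166,179]
t=px2w("top",g([(283,301),(228,252),(345,300)]),.086);r=px2w("top",g([(305,312)]),.06);m=px2w("top",g([(322,240)]),.07)[0]
e=t[2]-t[1];a=np.degrees(np.arctan2(e[1],e[0]));print("tip",t[0],"ring",r,"flat normal",a+90,"chord",np.linalg.norm(e)*1e3)
c=(t[0]+r[0])/2;print("mark ang",np.degrees(np.arctan2(m[1]-c[1],m[0]-c[0])))
s=state();Rm=R.from_quat(np.roll(s["tool_rot"],-1));print(s["tool_pos"],Rm.as_matrix().round(3),s["joint_vel"].round(3),tool([.595,-.152,.022]))
```

```text
tip [0.46189321 0.11408492 0.086     ] ring [[0.46286484 0.11564651 0.06      ]] flat normal -22.302544537690054 chord 20.67269072924395
mark ang -18.309189994950227
[ 0.58608952 -0.15409622  0.15074973] [[-1.     0.029 -0.01 ]
 [ 0.029  1.     0.004]
 [ 0.01   0.004 -1.   ]] [0.039 0.006 0.096 0.005 0.158 0.004] [-0.40493081  0.07603591  5.14652328]
```

Emit:
{"fn": "jog_arm", "kwargs": {
  "targets": [
    [[0,0,0],[0,0,0],50],
    [[0,0,0],[0,0,0],50],
    [[0,0,0],[0,0,0],50]
  ]
}}

```text
time: 5.1
tool_pos: [0.5909, -0.1528, 0.1621]
tool_rot: [0.002, 0.012, 1.0, -0.001]
contact_force: [-0.2, 0.4, -0.6]
gripper_width: 0.503
grasp_force: 0.0
```

Run:
```python
from h import *
s=state();Rm=R.from_quat(np.roll(s["tool_rot"],-1));print(s["tool_pos"],s["gripper_width"],Rm.as_matrix().round(4).tolist(),s["joint_vel"].round(3),tool([.595,-.152,.024]))
```

```text
[ 0.59086972 -0.15277184  0.1620803 ] 0.5029897286069897 [[-0.9997, 0.0243, 0.0031], [0.0243, 0.9997, -0.0013], [-0.0032, -0.0012, -1.0]] [-0.001 -0.001  0.002  0.    -0.002 -0.   ] [-0.14690435  0.04145453  5.52365996]
```

Emit:
{"fn": "jog_arm", "kwargs": {
  "targets": [
    [[-0.15,0.05,2],[0,0,0],50],
    [[-0.15,0.05,4],[0,0,0],50],
    [[-0.15,0.05,5],[0,0,0],50],
    [[-0.15,0.05,5.5],[0,0,0],50],
    [[-0.15,0.05,5.5],[0,0,0],50],
    [[-0.15,0.05,5.5],[0,0,0],50]
  ]
}}

```text
time: 5.85
tool_pos: [0.5951, -0.1524, 0.0246]
tool_rot: [0.002, 0.013, 1.0, -0.001]
contact_force: [0.1, -0.0, -0.3]
gripper_width: 0.499
grasp_force: 0.0
```

Emit:
{"fn": "jog_arm", "kwargs": {
  "targets": [
    [[0,0,0],[0,0,0],0],
    [[0,0,0],[0,0,0],0],
    [[0,0,0],[0,0,0],0],
    [[0,0,0],[0,0,0],0],
    [[0,0,0],[0,0,0],0]
  ]
}}

```text
time: 6.48
tool_pos: [0.5948, -0.1524, 0.0241]
tool_rot: [0.001, 0.013, 1.0, -0.0]
contact_force: [-0.4, 0.1, 6.9]
gripper_width: 0.194
grasp_force: 61.4
```

Emit:
{"fn": "jog_arm", "kwargs": {
  "targets": [
    [[0,0,-1],[0,0,0],0],
    [[0,0,-3],[0,0,0],0],
    [[0,0,-5],[0,0,0],0],
    [[2,3.8,-5],[0,0,1],0],
    [[4,7.6,-5],[0,0,2],0],
    [[5.5,10.5,-5],[0,0,2.45],0],
    [[5.5,10.5,-5],[0,0,2.45],0],
    [[5.5,10.5,-5],[0,0,2.45],0]
  ]
}}

```text
time: 7.48
tool_pos: [0.461, 0.1158, 0.1469]
tool_rot: [-0.0, 0.182, 0.983, 0.0]
contact_force: [1.3, 0.2, -0.6]
gripper_width: 0.195
grasp_force: 60.6
```

Emit:
{"fn": "jog_arm", "kwargs": {
  "targets": [
    [[0,0,0],[0,0,0],0],
    [[0,0,0],[0,0,0],0]
  ]
}}

```text
time: 7.72
tool_pos: [0.4628, 0.1137, 0.1473]
tool_rot: [0.0, 0.183, 0.983, -0.0]
contact_force: [0.4, 0.5, -1.0]
gripper_width: 0.196
grasp_force: 60.6
```

Run:
```python
from h import *
s=state();Rm=R.from_quat(np.roll(s["tool_rot"],-1));M=Rm.as_matrix();print(s["tool_pos"],s["contact_force"],s["gripper_width"],M.round(4).tolist(),"yaw",np.degrees(np.arctan2(-M[1,0],-M[0,0])),tool([.463,.115,.094]))
im,d=grab("side","s5"); im2,d2=grab("top","t5")
q=w2px("side",[[.463,.115,.1]])[0]; print(q)
x,y=int(q[0])-45,int(q[1])-40
a=cv2.resize(im[y:y+75,x:x+90,::-1],None,fx=6,fy=6,interpolation=cv2.INTER_CUBIC);b=cv2.resize(im2[160:235,145:180+40,::-1],None,fx=3.4,fy=6);b=cv2.resize(im2[165:227,152:217,::-1],(254,242));b=np.vstack([b,np.zeros((450-242,254,3),np.uint8)])
cv2.imwrite("pics/c6.png",np.hstack([a,b]));print(x,y)
```

```text
[0.46275596 0.11371046 0.14726334] [ 0.42028253  0.45456521 -1.0119885 ] 0.19604108791655855 [[-0.9333, 0.359, -0.0], [0.359, 0.9333, -0.0005], [-0.0002, -0.0005, -1.0]] yaw -21.038987264768117 [0.0097502  0.0526076  2.13050866]
[208.72378593 166.07102348]
163 126
```

View pics/c6.png

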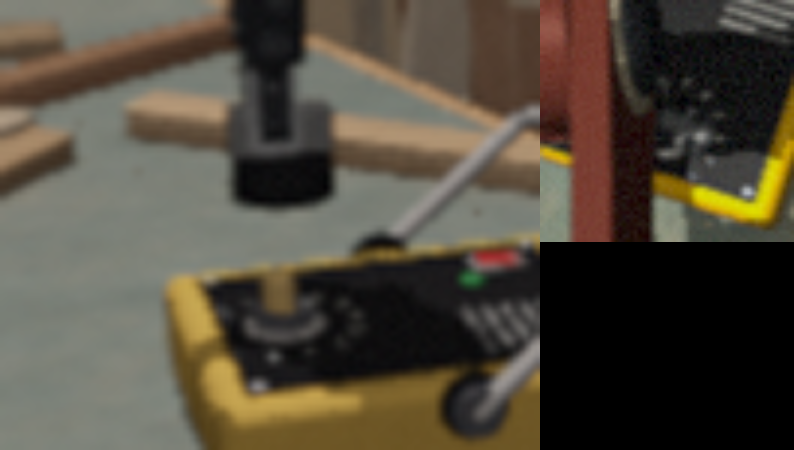

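The knob hangs level over the shaft: the disc centre is at column 282 and the shaft at about 281, so they line up to within about 1 mm. I'll lower it gently.

Emit:
{"fn": "jog_arm", "kwargs": {
  "targets": [
    [[0,0.05,0.8],[0,0,0],0],
    [[0,0.05,1.2],[0,0,0],0],
    [[0,0.05,1.4],[0,0,0],0],
    [[0,0.05,1.55],[0,0,0],0],
    [[0,0.05,1.65],[0,0,0],0],
    [[0,0.05,1.7],[0,0,0],0]
  ]
}}

```text
time: 8.57
tool_pos: [0.4636, 0.1149, 0.1059]
tool_rot: [0.0, 0.183, 0.983, -0.0]
contact_force: [-2.8, -1.7, 6.0]
gripper_width: 0.19
grasp_force: 61.5
```

Emit:
{"fn": "jog_arm", "kwargs": {
  "targets": [
    [[0.03,-0.04,0],[0,0,0],0],
    [[0.03,-0.04,0.05],[0,0,0],0],
    [[0.03,-0.04,0.1],[0,0,0],0]
  ]
}}

```text
time: 8.95
tool_pos: [0.4631, 0.1148, 0.1042]
tool_rot: [0.001, 0.183, 0.983, 0.001]
contact_force: [-2.4, 0.0, 8.3]
gripper_width: 0.194
grasp_force: 61.7
```

Emit:
{"fn": "jog_arm", "kwargs": {
  "targets": [
    [[0.05,-0.02,0],[0,0,0],0],
    [[0.05,-0.02,0.05],[0,0,0],0],
    [[0.05,-0.02,0.1],[0,0,0],0]
  ]
}}

```text
time: 9.32
tool_pos: [0.4621, 0.1148, 0.1021]
tool_rot: [0.001, 0.183, 0.983, 0.001]
contact_force: [-3.6, 0.3, 8.5]
gripper_width: 0.197
grasp_force: 61.9
```

Run:
```python
from h import *
s=state();print(s["tool_pos"],s["contact_force"].round(2),s["ft_torque"].round(3))
```

```text
[0.46210159 0.11475363 0.10205666] [-3.61  0.34  8.53] [-0.104  0.568 -0.022]
```

Emit:
{"fn": "jog_arm", "kwargs": {
  "targets": [
    [[0.05,-0.02,0],[0,0,0],0],
    [[0.05,-0.02,0.08],[0,0,0],0],
    [[0.05,-0.02,0.16],[0,0,0],0]
  ]
}}

```text
time: 9.7
tool_pos: [0.4597, 0.1144, 0.0956]
tool_rot: [0.0, 0.183, 0.983, 0.0]
contact_force: [0.5, 0.3, -0.3]
gripper_width: 0.196
grasp_force: 60.7
```

Run:
```python
from h import *
s=state();print(s["tool_pos"],s["contact_force"].round(2),s["ft_torque"].round(3))
```

```text
[0.45965151 0.11443481 0.09559075] [ 0.47  0.25 -0.3 ] [-0.053 -0.206  0.001]
```

Emit:
{"fn": "jog_arm", "kwargs": {
  "targets": [
    [[0,0,0.06],[0,0,0],0],
    [[0,0,0.12],[0,0,0],0],
    [[0,0,0.12],[0,0,0],0]
  ]
}}

```text
time: 10.07
tool_pos: [0.4597, 0.1144, 0.0933]
tool_rot: [0.0, 0.183, 0.983, -0.0]
contact_force: [-0.5, -0.3, 2.7]
gripper_width: 0.195
grasp_force: 61.1
```

Emit:
{"fn": "jog_arm", "kwargs": {
  "targets": [
    [[0,0,0.08],[0,0,0],0],
    [[0,0,0.16],[0,0,0],0],
    [[0,0,0.16],[0,0,0],0]
  ]
}}

```text
time: 10.45
tool_pos: [0.4598, 0.1144, 0.0897]
tool_rot: [0.0, 0.183, 0.983, -0.0]
contact_force: [-2.4, -0.0, 7.6]
gripper_width: 0.192
grasp_force: 61.7
```

Emit:
{"fn": "jog_arm", "kwargs": {
  "targets": [
    [[0,0,0.08],[0,0,0],0],
    [[0,0,0.16],[0,0,0],0],
    [[0,0,0.16],[0,0,0],0]
  ]
}}

```text
time: 10.82
tool_pos: [0.46, 0.1144, 0.0879]
tool_rot: [-0.0, 0.183, 0.983, -0.0]
contact_force: [-8.2, -1.6, 19.7]
gripper_width: 0.195
grasp_force: 63.3
```

Emit:
{"fn": "jog_arm", "kwargs": {
  "targets": [
    [[0,0,0.06],[0,0,0],0],
    [[0,0,0.12],[0,0,0],0],
    [[0,0,0.12],[0,0,0],0]
  ]
}}

```text
time: 11.2
tool_pos: [0.4603, 0.1145, 0.0877]
tool_rot: [-0.001, 0.182, 0.983, -0.001]
contact_force: [-16.6, -2.9, 34.6]
gripper_width: 0.19
grasp_force: 65.4
```

Emit:
{"fn": "jog_arm", "kwargs": {
  "targets": [
    [[0.03,0,-0.05],[0,0,0],0],
    [[0.03,0,-0.05],[0,0,0],0],
    [[0.03,0,-0.05],[0,0,0],0]
  ]
}}

```text
time: 11.58
tool_pos: [0.46, 0.1145, 0.0878]
tool_rot: [0.001, 0.183, 0.983, -0.0]
contact_force: [-10.6, -3.7, 26.4]
gripper_width: 0.194
grasp_force: 64.3
```

Run:
```python
from h import *
im,d=grab("side","s6"); crop("s6",155,95,355,235,4,"c7")
s=state();print(s["time"],s["tool_pos"],s["contact_force"].round(2),s["ft_torque"].round(3))
```

```text
11.625 [0.460014   0.11449465 0.08776267] [-10.49  -2.46  26.89] [-0.612  2.016 -0.022]
```

View pics/c7.png

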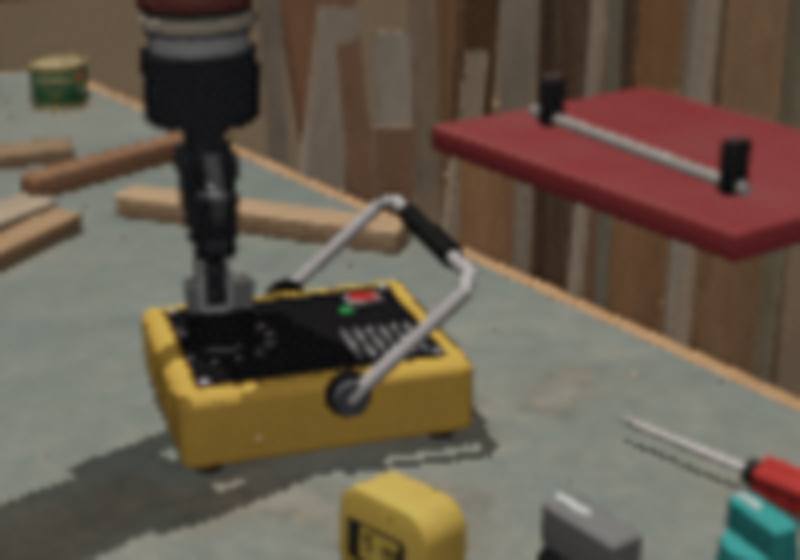

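The knob is fully home and held down: its underside is at 63.7 mm, against 64 mm at the bottom of travel. The handle is still at the position it had against its stop, with its right corner at native (272,163), and the tape measure, in view, is where it was.

```bash
python3 -c "
from plant import *
print(job_done())"
```

```text
the job is handed in; nothing more can be done
None
```

I handed the job in at about 11.6 s: the handle is against its stop, and the knob is on the shaft and still held at the bottom of its travel with about 27 N. The arm did not touch the tape measure, wood block or screw box.

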